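# Hang up the ear defenders on the swing-out bar

### The job

First swing the steel bar of the glove station fully out to its stop, leaving the ear defenders standing until it is out. Then hang the ear defenders over the bar by their headband, one cup on each side, set down gently so that they hang freely and level, clear of the upturned end, with the bar still fully out. Do not drop or knock over the ear defenders and leave the other things on the bench where they are.

Things in the scene. Friction and masses are not known exactly. Their poses are not given: they have to be found in the camera images.
- bar (a joint): Swing of the horizontal bar about its vertical hinge, rad: 0 folded alongside the white panel, 1.57 fully out at its stop, square to the panel. It turns anticlockwise seen from above as it grows. A light friction hinge (about 0.15 N m, so about 1 N at the tip): it stays where it is left.
- bar_mid (a point): Point on the bar's centre line, 105 mm from the hinge axis, 200 mm above the bench; its frame turns with the bar: x along the bar from hinge to free end, z up. The bar is a round steel rod, 16 mm thick, 200 mm from hinge axis to the centre of its upturned end, whose top stands 25 mm above the bar's centre line.
- bar_hinge (a point): Point of the same bar on its hinge axis at the height of its centre line, 200 mm above the bench; same axes. Below it stands a 24 mm hinge post; 45 mm from the hinge axis is the face of a white panel 160 mm high, alongside the folded bar, with a 130 mm high glove box behind it.
- ears_pad (a point): Centre of the grey pad at the crown of the ear defenders' headband: a block 30 (x) by 56 (y) by 22 (z) mm, best gripped across its 30 mm; 154 mm above the underside of the cups. Its flat underside, which rests on the bar, is 11 mm below this point. x points through the arch (along the bar when hung, either way round), y from cup to cup, z up.
- ears: Ear defenders (grey cups and headband, black cushions), at first standing on their cups; origin midway between the cups at their underside, axes as ears_pad. Rigid, 165 mm high, 150 mm wide, 150 to 310 g. Cups 86 mm high, 72 mm wide along x, with an 80 mm gap between them for the bar; beside the pad the 24 mm wide headband slopes down to the cups.
- jar: Bystander: white jar, 80 mm diameter, 70 mm high; origin at the centre of its underside. It may swap places with the ear defenders.
- pipette: Bystander: white pipette lying flat, about 255 mm long (100 mm of thin tip to -x, the rest to +x of the origin).
- tipbox: Bystander: open white box 120 x 85 x 50 mm; origin at the centre of its underside.
- tinlid: Bystander: shallow round metal lid, 80 mm diameter, 12 mm high.
- tray: Bystander: small closed white box 90 x 70 x 60 mm; origin at the centre of its underside.
Things that resemble listed ones, but are neither listed nor needed, are in the scene too. There is more than one size of the ears; the job needs the larger.

How it is judged:
On the way, in this order (a step that is already met when the one before it is completed fails the run):
1. the bar is swung fully out (at least 1.47 rad) while the ear defenders still stand where they were (moved less than 30 mm) (value of joint bar above 1.47 rad and distance of ears from where it was at the start of the episode below 0.03 m), for 0.2 s.
2. the ear defenders hang from the bar, released, one cup on each side (x of ears_pad in the frame of bar_hinge between 0.03 and 0.172 m and y of ears_pad in the frame of bar_hinge between -0.035 and 0.035 m and z of ears_pad in the frame of bar_hinge between 0.008 and 0.026 m and angle between ears_pad's own z axis and vertical below 0.3 rad and angle between the x axis of ears_pad and the x axis of bar_hinge, either way round below 0.5 rad and contact force between ears and bar above 0.7 N and linear speed of ears below 0.03 m/s and contact force between ears and the fingers below 0.2 N), for 0.2 s.
At the end, for the whole second after the job is handed in: Bar out (over 1.45 rad), ear defenders resting on it (over 0.7 N): pad centre 30-172 mm from the hinge, within 35 mm sideways, 8-26 mm above the bar's centre line, upright within 0.3 rad, along the bar within 0.5 rad, released, still (under 0.03 m/s, 0.15 rad/s) (all of step 2 and value of joint bar above 1.45 rad and angular speed of ears below 0.15 rad/s); the robot touches nothing.
It fails at once if the ear defenders are dropped (falling at over 0.5 m/s, a drop of some 13 mm, out of the fingers) (linear speed of ears above 0.5 m/s and contact force between ears and the fingers below 0.05 N).
It fails at once if the ear defenders are knocked over or tipped by more than 0.9 rad (angle between ears's own z axis and vertical above 0.9 rad).
It fails at once if the ear defenders are forced onto the bar (more than 40 N between them) (contact force between ears and bar above 40 N).
It fails at once if another thing on the bench is pushed away (jar, boxes or lid by more than 30 mm, pipette by more than 40 mm) (distance of any of jar, tipbox, tinlid, tray from where it was at the start of the episode above 0.03 m or distance of pipette from where it was at the start of the episode above 0.04 m).
It also fails if it takes over 64 s, if anything falls off the work surface, if the arm or the gripper's body presses on something with over 40 N, if the wrist force passes 120 N, or if a joint passes its speed limit or range.

### The arm

A 7-joint arm with a two-finger parallel gripper is mounted at the origin on the work surface. World frame = base frame: x ahead of the robot, y to its left, z up, the work surface at z = 0. Lengths are in m, angles in rad, forces in N, time in s.
With the tool pointing down it reaches from about 0.425 to 0.875 m from the base axis. Payload 4.7 kg.
Tool frame: the origin (TCP) lies where the fingers leave the gripper's body, on its centre line; the fingertips stand 70 mm ahead of it and the grasp point (between the pads) lies 51 mm ahead of it; z points along the fingers, y is the line along which they close (so a half turn about z gives the same grasp; the last joint's range is limited). The gripper opens to 87 mm and grips with 3 to 60 N. Pads are 19 mm wide; open, the fingers measure 117 mm over their backs; the gripper's body (75 mm by 190 mm) begins 51 mm behind the grasp point.
Start: joints at [0.014, 0.321, -0.07, 1.45, 0.023, 1.371, -0.057], TCP at [0.65, -0, 0.292] pointing down, gripper open.
Joint ranges: [-2.86, 2.86], [-0.3, 2.09], [-1.38, 1.24], [0.06, 2.45], [-1.56, 4.7], [0.09, 2.05], [-2.69, 2.69]. Speed limits (rad/s): [2.57, 2.57, 3.14, 3.14, 3.14, 3.14, 3.14].

### API

Orientations are given as a rotation vector (axis times angle).
In Python, from bench import ctrl gives the robot as it stands.
- The arm moves only by the tool drive_tool, never from a script. Its argument "motion" is a list of rows, each a list of 3 entries, a list of its own where there are three numbers: the shift along the tool's x, y, z in cm, then the turn, a rotation vector about the tool's x, y, z in degrees, then the opening, from -1 (shut) to 1 (fully open). In form: [[[x, y, z], [ax, ay, az], claw], ...]. A call has 1 to 12 rows; each row shifts and turns the commanded pose from where the row before left it, along the tool's axes as they then stand; what a row does not reach is not made up. A row lasts 1/8 s, in which the tool goes at most 62.5 mm and 10.7 degrees, less where a joint would pass 70% of its speed; a pose out of reach is approached as far as the arm can. A call with a gripper value outside its range is refused whole. The fingers move at their own pace and stop on an object; "force" is the grip in N (left out, the last holds). Time passes only in rows, so rows that do not move let the fingers close. It gives the time, the measured TCP pose, the force, the opening and the grip force at its end, in the units of the state.
- ctrl.get_state(): the state, without advancing time (a new reading comes with each control period).
- ctrl.get_image(name): name is "scene" or "side" or "wrist"; returns the picture (420x560x3 uint8, red, green, blue); there is no depth.
- ctrl.calibration(name): a dict with "K" (3x3 intrinsics, pixels), "origin" and "attitude" of the camera in the world; the wrist camera has in their place "tool_from_camera" (4x4, takes a point from camera to tool coordinates, whose origin is the TCP and whose axes are the flange's). Camera axes: x right, y up, looking along -z (the intrinsics and any distortion apply to the point x, -y, -z); pixel columns grow to the right and rows downward; lengths in m; the calibration is good to about 2 mm. A picture is of the moment at which its call begins: read the wrist's pose just before it. calibration takes no time and is no camera call.
- ctrl.close_job(): hands the job in; it is judged then, once.
The state is a dict: "time": time; "joint_positions": joint angles; "qd": joint speeds; "joint_torque": joint torques, N m; "position": TCP position; "tool_rot": TCP orientation; "ft_force": force on the tool from outside, world axes, zero at the start; "torque": the same for the moment, N m; "grip_width": opening from 0.0 (shut) to 1.0 (fully open); "grip_force": force on a finger pad.
Only numpy, scipy, OpenCV 4.12 (cv2) and the standard library are available. Lean on these libraries where they do the work, as an engineer would, in place of code of your own. Each camera call takes 0.05 s, during which the arm holds its last target. There are 200 camera calls.

## Working session

There is one attempt and no reset: what is moved stays moved. The work goes in short steps, Python scripts to look and compute and a tool call to move; the robot and the scene stay as the last step left them, time stands still between calls to the robot, and variables do not carry over. Pictures are saved under pics/ and viewed, at most 10 in all, crops included, and the job is handed in when it is done.

Besides the shell and the picture viewer there is one more tool, called by a JSON object that holds its "method" and its "body". drive_tool: Moves the arm, as the interface text tells. Its arguments: {"type":"object","properties":{"motion":{"type":"array","items":{"type":"array"}},"force":{"type":"number"}},"required":["motion"]}

```bash
mkdir -p pics; cat > h.py <<'E'
import numpy as np, cv2
from bench import ctrl
from scipy.spatial.transform import Rotation as R
def snap(n,f):
    im=ctrl.get_image(n); cv2.imwrite('pics/'+f,im[:,:,::-1]); return im
def cam(n,st=None):
    c=ctrl.calibration(n); K=np.array(c['K'])
    if 'tool_from_camera' in c:
        T=np.array(c['tool_from_camera']); Rt=R.from_rotvec(st['tool_rot']).as_matrix()
        return K,np.array(st['position'])+Rt@T[:3,3],Rt@T[:3,:3]
    a=np.array(c['attitude']); 
    A=a if a.shape==(3,3) else R.from_rotvec(a).as_matrix()
    return K,np.array(c['origin']),A
def ray(C,u,v):
    K,o,A=C; d=np.linalg.inv(K)@[u,v,1]; return o,A@(d*[1,-1,-1])
def plane(C,u,v,z):
    o,d=ray(C,u,v); return o+d*(z-o[2])/d[2]
def proj(C,p):
    K,o,A=C; q=A.T@(np.array(p)-o); q=K@(q*[1,-1,-1]); return q[:2]/q[2]
def tri(*rs):
    M=0;b=0
    for o,d in rs:
        d=d/np.linalg.norm(d);P=np.eye(3)-np.outer(d,d);M=M+P;b=b+P@o
    return np.linalg.solve(M,b)
E
python3 - <<'E'
from h import *
a=snap('scene','a.png');b=snap('side','b.png');
for n in('scene','side','wrist'):print(n,ctrl.calibration(n))
print(ctrl.get_state())
E
```

```text
scene {'K': array([[540.76870489,   0.        , 280.38818373],
       [  0.        , 540.76870489, 208.89490006],
       [  0.        ,   0.        ,   1.        ]]), 'origin': array([ 1.72094881, -0.53995095,  1.374077  ]), 'attitude': array([0.68728758, 0.46573737, 1.16017181])}
side {'K': array([[450.25304596,   0.        , 282.46204169],
       [  0.        , 450.25304596, 217.04674637],
       [  0.        ,   0.        ,   1.        ]]), 'origin': array([ 0.32665015, -1.01217974,  0.9346727 ]), 'attitude': array([ 0.8612082 , -0.11571883, -0.23013451])}
wrist {'K': array([[370.66559178,   0.        , 276.34063624],
       [  0.        , 370.66559178, 205.41291187],
       [  0.        ,   0.        ,   1.        ]]), 'tool_from_camera': array([[ 4.47323742e-04,  9.59948603e-01,  2.80175800e-01,
         7.79015665e-02],
       [ 9.99999518e-01, -1.84499198e-04, -9.64443679e-04,
         8.84241004e-04],
       [-8.74124152e-04,  2.80176096e-01, -9.59948223e-01,
        -9.25008298e-02],
       [ 0.00000000e+00,  0.00000000e+00,  0.00000000e+00,
         1.00000000e+00]])}
{'time': 0.1, 'joint_positions': array([ 0.01409938,  0.32178601, -0.07008   ,  1.45155963,  0.02260046,
        1.37078389, -0.05687324]), 'qd': array([ 0.00099625, -0.00173714, -0.000434  , -0.0027922 ,  0.00050844,
        0.00018742, -0.00062232]), 'joint_torque': array([ 1.37795760e-04, -4.92569017e+01, -4.06077392e-01, -3.13399816e+01,
       -6.42974046e-02,  3.95253638e-02,  6.49213871e-05]), 'position': array([ 6.49627265e-01, -4.44769204e-05,  2.91243289e-01]), 'tool_rot': array([-2.22055771e+00, -2.22067094e+00,  2.04489282e-03]), 'ft_force': array([-0.0784999 , -0.60719858, -0.59718735]), 'torque': array([-0.0370568 ,  0.02445747,  0.01721654]), 'grip_force': 0.0, 'grip_width': 1.0004253593225996}
```

View pics/a.png

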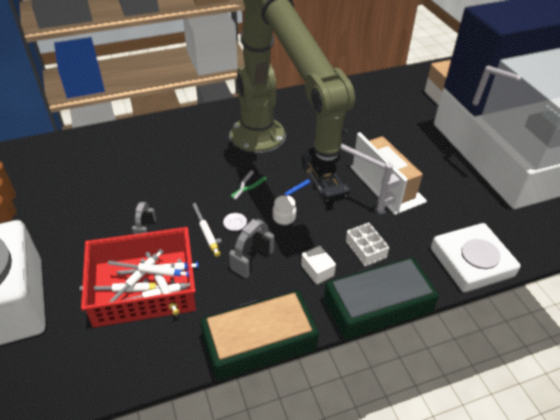

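View pics/b.png

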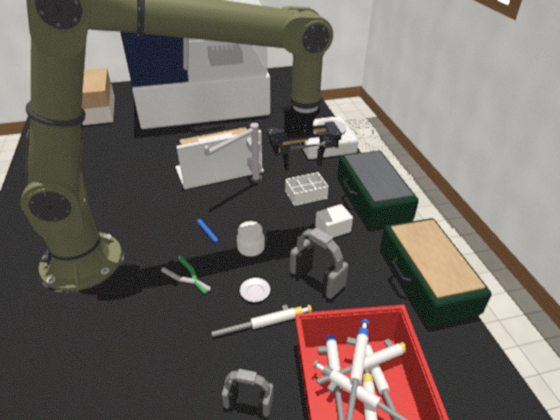

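```bash
python3 - <<'E'
import cv2,numpy as np
a=cv2.imread('pics/a.png');b=cv2.imread('pics/b.png')
def c(i,x,y,w,h):return cv2.resize(i[y:y+h,x:x+w],(400,300),interpolation=cv2.INTER_CUBIC)
o=np.vstack([np.hstack([c(a,330,130,100,75),c(b,170,115,100,75)]),np.hstack([c(a,210,205,100,75),c(b,270,220,100,75)])])
cv2.imwrite('pics/c.png',o)
E
```

```text
(no output)
```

View pics/c.png

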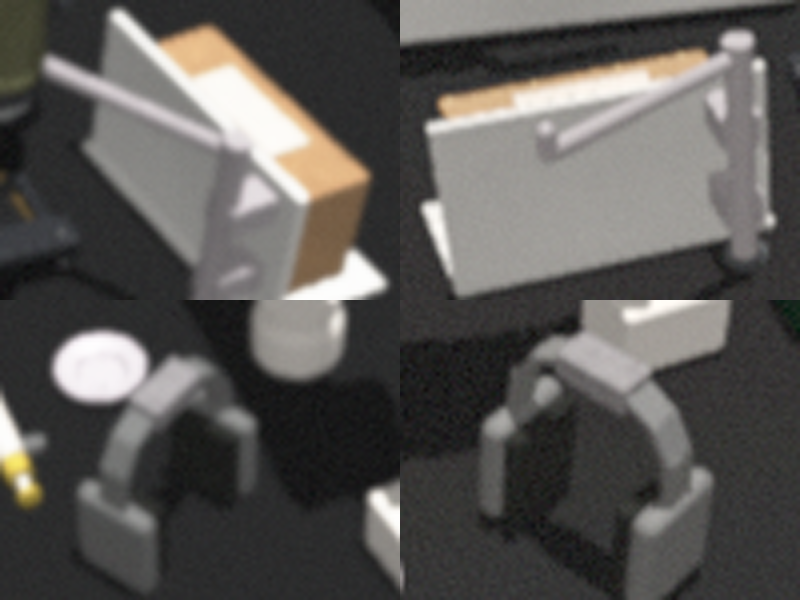

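```bash
python3 - <<'E'
from h import *
S=cam('scene');D=cam('side')
def z(C,x,y,ox,oy,z): return plane(C,ox+x/4,oy+y/4,z)
p=lambda *a:print(*[np.round(x,4) for x in a])
p('hinge top',tri(ray(S,388.7,163.5),ray(D,254.5,124.5)), plane(S,388.7,163.5,.21),plane(D,254.5,124.5,.21))
p('tip top',tri(ray(S,342.5,145),ray(D,206.2,146.5)))
p('tip top @.225',plane(S,342.5,145,.225),plane(D,206.2,146.5,.225))
p('pad top',tri(ray(S,252.5,226.2),ray(D,320.5,236.5)),plane(S,252.5,226.2,.165),plane(D,320.5,236.5,.165))
# cup feet scene: left cup bottom corner(s), side
p('scene pad edge',z(S,135,405,210,-70+205-0-0+(-5),.165) )
for n,(x,y) in {'A':(133,103),'B':(178,57),'C':(207,68),'D':(162,112)}.items(): p(n,plane(S,210+x/4,205+y/4,.165))
for n,(x,y) in {'A':(165,35),'B':(252,75),'C':(232,97),'D':(150,55)}.items(): p('side',n,plane(D,270+x/4,220+y/4,.165))
E
```

```text
Traceback (most recent call last):
numpy._core._exceptions._UFuncNoLoopError: ufunc 'multiply' did not contain a loop with signature matching types (dtype('<U9'), dtype('float64')) -> None
```

```bash
python3 - <<'E'
from h import *
S=cam('scene');D=cam('side')
def p(n,*a):print(n,*[np.round(x,4) for x in a])
p('hinge top',tri(ray(S,388.7,163.5),ray(D,254.5,124.5)), plane(S,388.7,163.5,.21),plane(D,254.5,124.5,.21))
p('tip top',tri(ray(S,342.5,145),ray(D,206.2,146.5)))
p('tip top @.225',plane(S,342.5,145,.225),plane(D,206.2,146.5,.225))
p('pad top',tri(ray(S,252.5,226.2),ray(D,320.5,236.5)),plane(S,252.5,226.2,.165),plane(D,320.5,236.5,.165))
for n,(x,y) in {'A':(133,103),'B':(178,57),'C':(207,68),'D':(162,112)}.items(): p(n,plane(S,210+x/4,205+y/4,.165))
for n,(x,y) in {'A':(165,35),'B':(252,75),'C':(232,97),'D':(150,55)}.items(): p('side'+n,plane(D,270+x/4,220+y/4,.165))
E
```

```text
hinge top [0.5675 0.2763 0.217 ] [0.5608 0.2811 0.21  ] [0.5698 0.2894 0.21  ]
tip top [0.403  0.1887 0.2026]
tip top @.225 [0.4377 0.1676 0.225 ] [0.3982 0.165  0.225 ]
pad top [ 0.6343 -0.2198  0.1557] [ 0.6411 -0.2209  0.165 ] [ 0.6309 -0.2313  0.165 ]
A [ 0.6497 -0.2531  0.165 ]
B [ 0.6153 -0.2061  0.165 ]
C [ 0.6338 -0.1887  0.165 ]
D [ 0.6658 -0.2352  0.165 ]
sideA [ 0.6169 -0.1978  0.165 ]
sideB [ 0.6587 -0.2467  0.165 ]
sideC [ 0.6402 -0.2625  0.165 ]
sideD [ 0.602  -0.2137  0.165 ]
```

{"method": "drive_tool", "body": {"motion": [[[0,0,-5],[0,0,0],1],[[4,-3,-3],[0,0,0],0],[[4,-3,-3],[0,0,0],-1],[[4,-3,0],[0,0,0],-1],[[4,-3,0],[0,0,0],-1],[[4,-3,0],[0,0,0],-1],[[0,0,0],[0,0,0],-1],[[0,0,0],[0,0,0],-1]]}}

```text
time: 1.1
position: [0.5001, 0.1994, 0.402]
tool_rot: [2.221, 2.221, -0.001]
ft_force: [0.4, -0.5, -0.4]
grip_width: 0.286
grip_force: 0.0
```

```bash
python3 - <<'E'
from h import *
st=ctrl.get_state();print(st['position'],st['tool_rot'])
a=snap('wrist','d.png')
a=snap('scene','d2.png')
E
```

```text
[0.50014925 0.19941672 0.40200201] [ 2.22117772e+00  2.22071896e+00 -1.05976211e-03]
```

View pics/d.png

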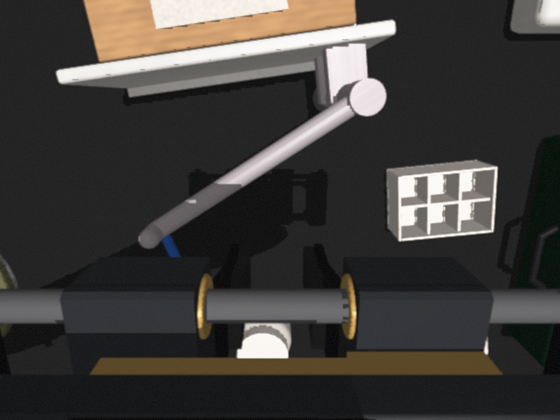

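```bash
python3 - <<'E'
from h import *
st=ctrl.get_state();W=cam('wrist',st)
p=lambda *a:print(*[np.round(x,4) for x in a])
h=tri(ray(W,368,97),ray(cam('side'),254.5,124.5));p(h)
for z in(.205,.21,.217):p(z,plane(W,368,97,z))
t=plane(W,150,236,.225);p(t,tri(ray(W,150,236),ray(cam('side'),206.2,146.5)))
a,b=plane(W,62,82,.16),plane(W,395,34,.16);d=b-a;p(a,b,np.degrees(np.arctan2(d[1],d[0])))
h=plane(W,368,97,.21);d=t-h;p(np.hypot(*d[:2]),np.degrees(np.arctan2(d[1],d[0])))
n=(b-a)/np.linalg.norm(b-a);p((h-a)[:2]@[-n[1],n[0]])
E
```

```text
[0.5676 0.2763 0.2173]
0.205 [0.5707 0.2763 0.205 ]
0.21 [0.5695 0.2763 0.21  ]
0.217 [0.5678 0.2763 0.217 ]
[0.4038 0.1732 0.225 ] [0.4003 0.1716 0.2203]
[0.3186 0.2891 0.16  ] [0.6004 0.3263 0.16  ] 7.5123
0.1952 -148.0998
-0.0455
```

{"method": "drive_tool", "body": {"motion": [[[1.9,-3.4,0],[0,0,0],-1],[[1.9,-3.4,0],[0,0,0],-1],[[0,0,5.2],[0,0,0],-1],[[0,0,5.2],[0,0,0],-1],[[0,0,5],[0,0,0],-1],[[0,0,0],[0,0,0],-1]]}}

```text
time: 1.95
position: [0.4306, 0.2356, 0.2446]
tool_rot: [-2.222, -2.217, 0.013]
ft_force: [0.3, -0.9, -0.1]
grip_width: 0.002
grip_force: 0.0
```

{"method": "drive_tool", "body": {"motion": [[[-1.4,0.55,0],[0,0,0],-1],[[-1.4,0.55,0],[0,0,0],-1],[[-1.2,0.8,0],[0,0,0],-1],[[-1.2,0.8,0],[0,0,0],-1],[[-1.0,1.1,0],[0,0,0],-1],[[-1.0,1.1,0],[0,0,0],-1],[[-0.8,1.25,0],[0,0,0],-1],[[-0.8,1.25,0],[0,0,0],-1],[[-0.5,1.4,0],[0,0,0],-1],[[-0.5,1.4,0],[0,0,0],-1],[[-0.2,1.4,0],[0,0,0],-1],[[-0.2,1.0,0],[0,0,0],-1]]}}

```text
time: 3.45
position: [0.5588, 0.1359, 0.2481]
tool_rot: [-2.221, -2.221, 0.001]
ft_force: [-1.1, -0.1, 0.4]
grip_width: 0.006
grip_force: 0.7
```

{"method": "drive_tool", "body": {"motion": [[[0,0.4,0],[0,0,0],-1],[[0,0.2,0],[0,0,0],-1],[[0,0,0],[0,0,0],-1]]}}

```text
time: 3.82
position: [0.564, 0.1358, 0.2483]
tool_rot: [2.221, 2.221, 0.0]
ft_force: [-0.9, -0.2, -0.2]
grip_width: 0.005
grip_force: 0.1
```

{"method": "drive_tool", "body": {"motion": [[[0,0.2,0],[0,0,0],-1],[[0,0.1,0],[0,0,0],-1],[[0,0,0],[0,0,0],-1]]}}

```text
time: 4.2
position: [0.5667, 0.1361, 0.2482]
tool_rot: [-2.221, -2.221, 0.001]
ft_force: [-2.5, -0.6, 1.1]
grip_width: 0.004
grip_force: 1.1
```

{"method": "drive_tool", "body": {"motion": [[[0,0.2,0],[0,0,0],-1],[[0,0.1,0],[0,0,0],-1],[[0,0,0],[0,0,0],-1]]}}

```text
time: 4.58
position: [0.5674, 0.1361, 0.2481]
tool_rot: [-2.218, -2.22, 0.009]
ft_force: [-9.7, -0.8, 4.7]
grip_width: 0.005
grip_force: 5.6
```

{"method": "drive_tool", "body": {"motion": [[[0,0.2,0],[0,0,0],-1],[[0,0.1,0],[0,0,0],-1],[[0,0,0],[0,0,0],-1]]}}

```text
time: 4.95
position: [0.568, 0.1362, 0.248]
tool_rot: [-2.214, -2.218, 0.016]
ft_force: [-18.5, -1.8, 9.5]
grip_width: 0.004
grip_force: 10.1
```

{"method": "drive_tool", "body": {"motion": [[[0,-1.2,0],[0,0,0],-1],[[0,-2,0],[0,0,0],-1],[[0,0,-5],[0,0,0],-1],[[0,0,-5],[0,0,0],-1],[[3,0,-5],[0,0,0],-1],[[3,0,0],[0,0,0],-1],[[0,0,0],[0,0,0],-1],[[0,0,0],[0,0,0],-1]]}}

```text
time: 5.95
position: [0.5413, 0.1951, 0.3979]
tool_rot: [2.222, 2.22, -0.001]
ft_force: [0.4, 0.0, 0.2]
grip_width: 0.008
grip_force: 0.0
```

```bash
python3 - <<'E'
from h import *
st=ctrl.get_state();print(st['position'],st['tool_rot'])
a=snap('wrist','e.png')
E
```

```text
[0.54132018 0.19507228 0.39787428] [ 2.22158455e+00  2.21986730e+00 -5.89260910e-04]
```

View pics/e.png

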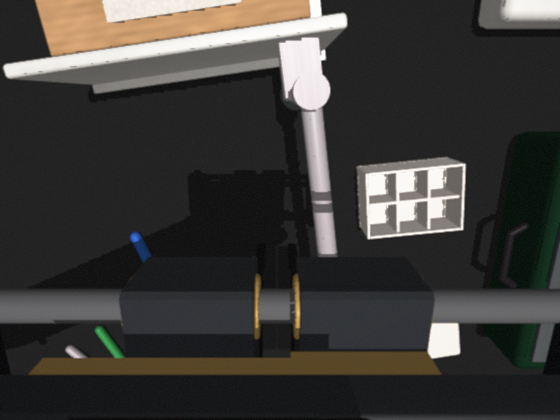

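```bash
python3 - <<'E'
from h import *
st=ctrl.get_state();W=cam('wrist',st)
p=lambda *a:print(*[np.round(x,4) for x in a])
for z in(.2,.204):
  a=plane(W,312,111,z);b=plane(W,326.5,250,z);d=b-a;p(a,b,np.degrees(np.arctan2(d[1],d[0])))
p(plane(W,311,92,.217))
E
```

```text
[0.5697 0.2622 0.2   ] [0.5849 0.1482 0.2   ] -82.4054
[0.5693 0.2624 0.204 ] [0.5843 0.1499 0.204 ] -82.4054
[0.5671 0.2758 0.217 ]
```

{"method": "drive_tool", "body": {"motion": [[[-5.4,1.0,0],[0,0,0],1],[[-5.4,1,0],[0,0,0],1],[[-5.4,1.1,0],[0,0,0],1],[[-5.4,1.1,0],[0,0,0],1],[[-5.4,1.1,0],[0,0,0],1],[[-5.4,1.1,0],[0,0,0],1],[[-5.4,1.1,0],[0,0,0],1],[[-5.4,1.1,0],[0,0,0],1],[[-5.3,1,0],[0,0,0],1],[[0,0,0],[0,0,0],1],[[0,0,0],[0,0,0],1]]}}

```text
time: 7.38
position: [0.6365, -0.2897, 0.3976]
tool_rot: [-2.222, -2.219, 0.0]
ft_force: [0.2, 0.4, 1.1]
grip_width: 0.994
grip_force: 0.0
```

```bash
python3 - <<'E'
from h import *
st=ctrl.get_state();print(st['position'],st['tool_rot'])
a=snap('wrist','f.png')
E
```

```text
[ 0.63650879 -0.28969072  0.39763402] [-2.22249643e+00 -2.21893988e+00  1.31031772e-04]
```

View pics/f.png

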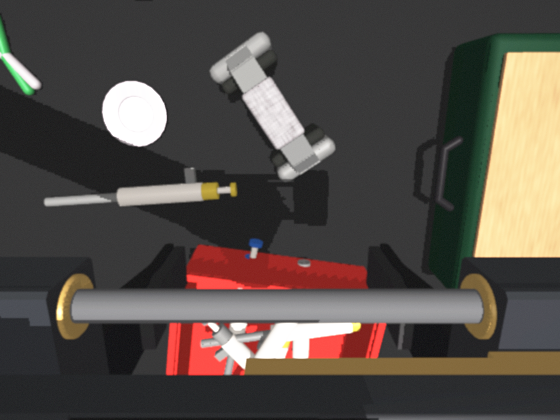

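```bash
python3 - <<'E'
from h import *
st=ctrl.get_state();W=cam('wrist',st)
im=cv2.cvtColor(cv2.imread('pics/f.png'),cv2.COLOR_BGR2GRAY)
roi=np.zeros_like(im);roi[75:150,238:310]=im[75:150,238:310]
for th in(150,165,180):
  m=cv2.morphologyEx((roi>th).astype(np.uint8),cv2.MORPH_CLOSE,np.ones((5,5)))
  m=cv2.morphologyEx(m,cv2.MORPH_OPEN,np.ones((9,9)))
  cs,_=cv2.findContours(m,0,2)
  if not cs: continue
  c=max(cs,key=cv2.contourArea);q=cv2.boxPoints(cv2.minAreaRect(c))
  P=np.array([plane(W,u,v,.165) for u,v in q]);e=np.diff(np.vstack([P,P[:1]]),axis=0)
  print(th,q.round(0).tolist(),P.mean(0).round(4),np.linalg.norm(e,axis=1).round(3),np.degrees(np.arctan2(e[:,1],e[:,0])).round(1))
E
```

```text
150 [[231.0, 80.0], [260.0, 61.0], [314.0, 144.0], [285.0, 163.0]] [ 0.6352 -0.2234  0.165 ] [0.028 0.082 0.03  0.083] [  31.2  -55.6 -146.5  123.2]
165 [[231.0, 80.0], [259.0, 61.0], [314.0, 144.0], [286.0, 163.0]] [ 0.6353 -0.2233  0.165 ] [0.028 0.082 0.03  0.083] [  31.8  -55.  -145.9  123.8]
180 [[231.0, 80.0], [259.0, 62.0], [314.0, 143.0], [286.0, 162.0]] [ 0.6353 -0.2233  0.165 ] [0.028 0.081 0.029 0.082] [  31.8  -55.  -146.   123.8]
```

{"method": "drive_tool", "body": {"motion": [[[3.3,-0.1,0],[0,0,0],1],[[3.3,0,0],[0,0,0],1],[[0,0,0],[0,0,-8.6],1],[[0,0,0],[0,0,-8.6],1],[[0,0,0],[0,0,-8.6],1],[[0,0,0],[0,0,-8.7],1],[[0,0,4],[0,0,0],1],[[0,0,4],[0,0,0],1],[[0,0,3],[0,0,0],1],[[0,0,2],[0,0,0],1],[[0,0,0],[0,0,0],1],[[0,0,0],[0,0,0],1]]}}

```text
time: 8.93
position: [0.6367, -0.2229, 0.27]
tool_rot: [1.461, 2.778, 0.001]
ft_force: [0.2, -0.0, -0.5]
grip_width: 1.0
grip_force: 0.0
```

```bash
python3 - <<'E'
from h import *
st=ctrl.get_state();print(st['position'],R.from_rotvec(st['tool_rot']).as_matrix().round(3),st['joint_positions'])
a=snap('wrist','g.png')
E
```

```text
[ 0.63670867 -0.22286615  0.27002836] [[-0.567  0.824  0.003]
 [ 0.824  0.567 -0.001]
 [-0.002  0.002 -1.   ]] [ 0.29273393  0.37928294  0.00614091  1.41769522 -0.00239945  1.34198855
  0.90163403]
```

View pics/g.png

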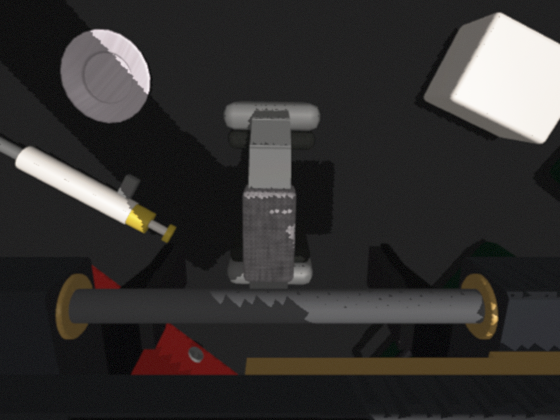

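```bash
python3 - <<'E'
from h import *
st=ctrl.get_state();W=cam('wrist',st);Rt=R.from_rotvec(st['tool_rot']).as_matrix()
for u,v in((245,191),(294,191),(243,283),(297,283)):print((Rt.T@(plane(W,u,v,.165)-st['position'])).round(4))
E
```

```text
[ 0.0277 -0.0157  0.1052]
[0.0277 0.0112 0.1052]
[-0.0285 -0.0182  0.1053]
[-0.0285  0.0137  0.1054]
```

{"method": "drive_tool", "body": {"motion": [[[0,-0.2,2],[0,0,0],1],[[0,0,2],[0,0,0],1],[[0,0,1.2],[0,0,0],1],[[0,0,0],[0,0,0],1],[[0,0,0],[0,0,0],0],[[0,0,0],[0,0,0],0],[[0,0,0],[0,0,0],-1],[[0,0,0],[0,0,0],-1],[[0,0,0],[0,0,0],-1],[[0,0,0],[0,0,0],-1],[[0,0,0],[0,0,0],-1]], "force": 25}}

```text
time: 10.35
position: [0.6343, -0.2242, 0.2162]
tool_rot: [-1.463, -2.78, 0.0]
ft_force: [-0.1, -0.2, 0.2]
grip_width: 0.34
grip_force: 24.9
```

{"method": "drive_tool", "body": {"motion": [[[0,0,-1],[0,0,0],-1],[[0,0,-3],[0,0,0],-1],[[0,0,-5],[0,0,0],-1],[[0,0,-5],[0,0,0],-1],[[0,0,-5],[0,0,0],-1],[[0,0,-5],[0,0,0],-1],[[0,0,-2],[0,0,0],-1],[[0,0,-1],[0,0,0],-1],[[0,0,0],[0,0,0],-1]]}}

```text
time: 11.48
position: [0.6344, -0.2241, 0.4862]
tool_rot: [1.463, 2.78, 0.0]
ft_force: [-0.3, 0.1, -2.2]
grip_width: 0.342
grip_force: 24.9
```

{"method": "drive_tool", "body": {"motion": [[[0,0,0],[0,0,-5],-1],[[0,0,0],[0,0,-9],-1],[[0,0,0],[0,0,-9],-1],[[0,0,0],[0,0,-9],-1],[[0,0,0],[0,0,-9],-1],[[0,0,0],[0,0,-9],-1],[[0,0,0],[0,0,-9],-1],[[0,0,0],[0,0,-4],-1],[[0,0,0],[0,0,0],-1],[[0,0,0],[0,0,0],-1]]}}

```text
time: 12.72
position: [0.6343, -0.2241, 0.4853]
tool_rot: [0.204, -3.134, -0.001]
ft_force: [1.0, -0.0, -2.4]
grip_width: 0.342
grip_force: 24.9
```

```bash
python3 - <<'E'
from h import *
st=ctrl.get_state();Rt=R.from_rotvec(st['tool_rot']).as_matrix()
print(st['position'],Rt.round(3),np.degrees(np.arctan2(Rt[1,1],Rt[0,1])),st['joint_positions'],st['ft_force'])
print((Rt.T@(np.array([.5816,.172,st['position'][2]])-st['position'])*100).round(2))
E
```

```text
[ 0.63426013 -0.2241443   0.48527615] [[-0.992 -0.129 -0.002]
 [-0.129  0.992  0.   ]
 [ 0.001  0.001 -1.   ]] 97.4323277580757 [ 0.3835145   0.3743473  -0.12975432  1.00321486  0.04826094  1.76824367
  1.97257089] [ 0.97264557 -0.02077091 -2.35922441]
[1.000e-01 3.996e+01 2.000e-02]
```

Yaw is right; translate 40 cm along tool y.

{"method": "drive_tool", "body": {"motion": [[[0,1.5,0],[0,0,0],-1],[[0,4,0],[0,0,0],-1],[[0,5,0],[0,0,0],-1],[[0,5,0],[0,0,0],-1],[[0,5,0],[0,0,0],-1],[[0,5,0],[0,0,0],-1],[[0,5,0],[0,0,0],-1],[[0,4.5,0],[0,0,0],-1],[[0.1,3,0],[0,0,0],-1],[[0,2,0],[0,0,0],-1],[[0,0,0],[0,0,0],-1],[[0,0,0],[0,0,0],-1]]}}

```text
time: 14.22
position: [0.5816, 0.1706, 0.4862]
tool_rot: [-0.202, 3.135, -0.002]
ft_force: [-0.2, -0.1, -1.7]
grip_width: 0.345
grip_force: 24.9
```

```bash
python3 - <<'E'
from h import *
st=ctrl.get_state();Rt=R.from_rotvec(st['tool_rot']).as_matrix()
print(st['position'],np.degrees(np.arctan2(Rt[1,1],Rt[0,1])),(Rt.T@(np.array([.5816,.172,st['position'][2]])-st['position'])*100).round(2))
a=snap('wrist','k.png');b=snap('scene','k2.png');s=snap('side','k3.png')
c=lambda i,x,y,w,h:cv2.resize(i[y:y+h,x:x+w,::-1],(400,300))
z=np.zeros((300,400,3),np.uint8)
cv2.imwrite('pics/l.png',np.vstack([np.hstack([c(a,0,0,560,420),z]),np.hstack([c(b,280,60,200,150),c(s,140,20,200,150)])]))
E
```

```text
[0.58160761 0.17063413 0.48624511] 97.36414995639052 [-0.02  0.14 -0.  ]
```

View pics/l.png

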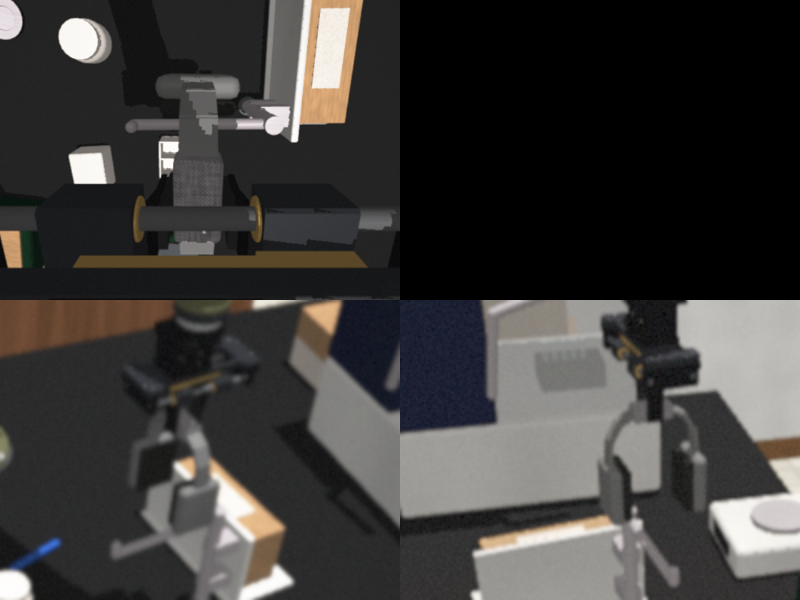

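```bash
python3 - <<'E'
from h import *
st=ctrl.get_state();W=cam('wrist',st);Rt=R.from_rotvec(st['tool_rot']).as_matrix()
im=cv2.cvtColor(cv2.imread('pics/k.png'),cv2.COLOR_BGR2GRAY)
for u in(205,215,235,325,335,345):
  c=im[150:200,u].astype(int);i=np.where(c>100)[0]+150
  if len(i): v=(i[0]+i[-1])/2; print(u,i[0],i[-1],(Rt.T@(plane(W,u,v,.2)-st['position'])).round(4))
E
```

```text
205 171 174 [ 0.0006 -0.0732  0.2863]
215 171 174 [ 0.0006 -0.0628  0.2863]
235 171 199 [-0.0127 -0.0425  0.2862]
325 169 174 [0.0017 0.0513 0.2862]
335 166 180 [1.000e-04 6.170e-02 2.862e-01]
345 159 180 [0.0038 0.0719 0.2862]
```

{"method": "drive_tool", "body": {"motion": [[[0,0,1],[0,0,0],-1],[[0,0,3],[0,0,0],-1],[[0,0,4],[0,0,0],-1],[[0,0,4],[0,0,0],-1],[[0,0,3],[0,0,0],-1],[[0,0,2],[0,0,0],-1],[[0,0,1.2],[0,0,0],-1],[[0,0,0.4],[0,0,0],-1],[[0,0,0],[0,0,0],-1],[[0,0,0],[0,0,0],-1]]}}

```text
time: 15.62
position: [0.5816, 0.1724, 0.3013]
tool_rot: [-0.205, 3.133, 0.0]
ft_force: [-0.6, 1.0, -2.2]
grip_width: 0.344
grip_force: 24.9
```

{"method": "drive_tool", "body": {"motion": [[[0,0,0.4],[0,0,0],-1],[[0,0,0.4],[0,0,0],-1],[[0,0,0.3],[0,0,0],-1],[[0,0,0.2],[0,0,0],-1],[[0,0,0],[0,0,0],-1],[[0,0,0],[0,0,0],-1]]}}

```text
time: 16.38
position: [0.5812, 0.1723, 0.2874]
tool_rot: [-0.205, 3.135, 0.0]
ft_force: [-0.1, -0.8, -1.8]
grip_width: 0.343
grip_force: 24.9
```

{"method": "drive_tool", "body": {"motion": [[[0,0,0.2],[0,0,0],-1],[[0,0,0.2],[0,0,0],-1],[[0,0,0],[0,0,0],-1],[[0,0,0],[0,0,0],-1]]}}

```text
time: 16.88
position: [0.5812, 0.1723, 0.2833]
tool_rot: [-0.205, 3.135, -0.0]
ft_force: [-0.2, 0.1, -0.9]
grip_width: 0.343
grip_force: 24.9
```

{"method": "drive_tool", "body": {"motion": [[[0,0,0.1],[0,0,0],-1],[[0,0,0.1],[0,0,0],-1],[[0,0,0],[0,0,0],-1],[[0,0,0],[0,0,0],-1]]}}

```text
time: 17.38
position: [0.5812, 0.1723, 0.2813]
tool_rot: [-0.206, 3.135, -0.0]
ft_force: [0.2, -0.6, -1.2]
grip_width: 0.343
grip_force: 24.9
```

{"method": "drive_tool", "body": {"motion": [[[0,0,0.1],[0,0,0],-1],[[0,0,0],[0,0,0],-1],[[0,0,0],[0,0,0],-1]]}}

```text
time: 17.75
position: [0.5812, 0.1723, 0.2809]
tool_rot: [-0.205, 3.134, 0.0]
ft_force: [-1.9, -0.4, 2.0]
grip_width: 0.346
grip_force: 24.9
```

{"method": "drive_tool", "body": {"motion": [[[0,0,0.1],[0,0,0],-1],[[0,0,0],[0,0,0],-1],[[0,0,0],[0,0,0],-1]]}}

```text
time: 18.12
position: [0.5813, 0.1723, 0.2808]
tool_rot: [-0.205, 3.134, -0.0]
ft_force: [-3.2, -0.8, 7.1]
grip_width: 0.341
grip_force: 24.9
```

{"method": "drive_tool", "body": {"motion": [[[0,0,-0.1],[0,0,0],-1],[[0,0,0],[0,0,0],-0.25],[[0,0,0],[0,0,0],-0.1],[[0,0,0],[0,0,0],0.1],[[0,0,0],[0,0,0],0.3],[[0,0,0],[0,0,0],0.3],[[0,0,0],[0,0,0],0.3]]}}

```text
time: 19.0
position: [0.5812, 0.1723, 0.2802]
tool_rot: [-0.206, 3.135, -0.0]
ft_force: [-0.4, -0.0, -0.4]
grip_width: 0.644
grip_force: 0.0
```

```bash
python3 - <<'E'
from h import *
b=snap('scene','m2.png');s=snap('side','m3.png');a=snap('wrist','m.png');
c=lambda i,x,y,w,h:cv2.resize(i[y:y+h,x:x+w,::-1],(400,300))
z=np.zeros((300,400,3),np.uint8)
cv2.imwrite('pics/n.png',np.vstack([np.hstack([c(a,0,0,560,420),z]),np.hstack([c(b,280,80,200,150),c(s,140,60,200,150)])]))
E
```

```text
(no output)
```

View pics/n.png

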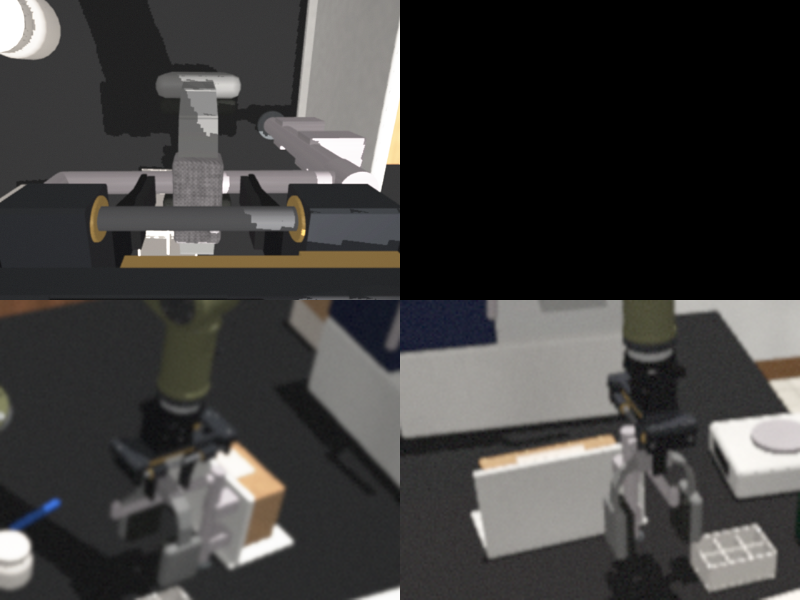

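Hanging and released (pad centred between the open fingers, one cup each side). Withdraw straight up.

{"method": "drive_tool", "body": {"motion": [[[0,0,0],[0,0,0],0.5],[[0,0,0],[0,0,0],0.5],[[0,0,-1],[0,0,0],0.5],[[0,0,-3],[0,0,0],0.5],[[0,0,-5],[0,0,0],0.5],[[0,0,-5],[0,0,0],0.5],[[0,0,-4],[0,0,0],0.5],[[0,0,0],[0,0,0],0.5],[[0,0,0],[0,0,0],0.5],[[0,0,0],[0,0,0],0.5],[[0,0,0],[0,0,0],0.5],[[0,0,0],[0,0,0],0.5]]}}

```text
time: 20.65
position: [0.5811, 0.1722, 0.4597]
tool_rot: [0.205, -3.134, 0.0]
ft_force: [1.2, 0.7, -0.4]
grip_width: 0.752
grip_force: 0.0
```

```bash
python3 - <<'E'
from h import *
b=snap('scene','o2.png');s=snap('side','o3.png');a=snap('wrist','o.png');
c=lambda i,x,y,w,h:cv2.resize(i[y:y+h,x:x+w,::-1],(400,300))
cv2.imwrite('pics/p.png',np.vstack([np.hstack([c(a,0,0,560,420),c(b,0,0,560,420)]),np.hstack([c(b,280,80,200,150),c(s,140,60,200,150)])]))
E
```

```text
(no output)
```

View pics/p.png

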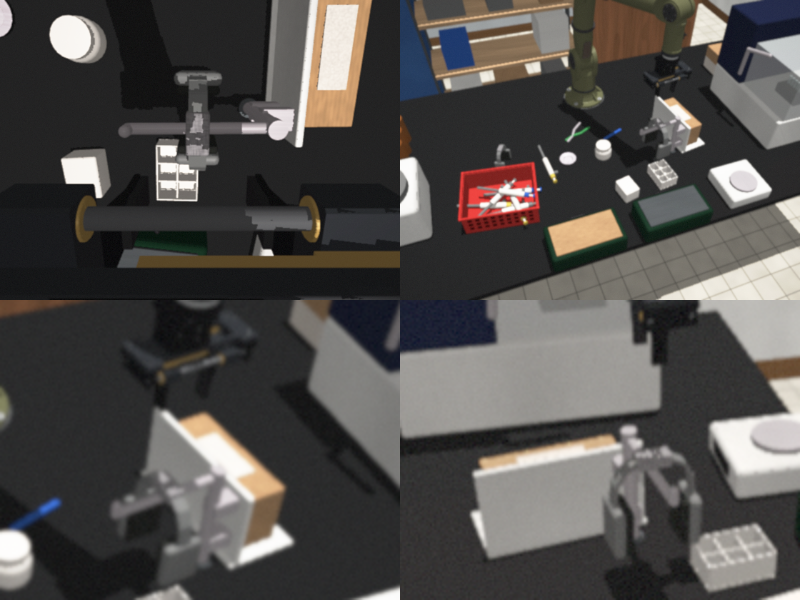

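The wrist view shows the pad centred on the bar about midway along it. The bar is square to the panel, one cup hangs on each side, and the gripper is well clear.

```bash
python3 -c "
from bench import ctrl
print(ctrl.close_job())"
```

```text
the job is handed in; nothing more can be done
None
```

The bar is swung out to its stop, the larger ear defenders hang on it level and released with one cup on each side, and the job is handed in (the hand-in returned no verdict).

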